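# Seat the slide carrier in the reader by feel and start it

## Task

Push the loaded slide carrier along its rods into the hooded reader until you feel it click past the hidden catch and come up against the sprung end stop, so that it stays latched in when you let go; push gently and do not ram the stop. Then, with the carrier latched, press the start button on the reader's little console all the way down and let it go. Leave the beaker and the dropper bottle standing where they are.

Things in the scene. Friction and masses are not known exactly. Their poses are not given: they have to be found in the camera images.
- reader: Slide reader, fixed: aluminium base 360x110x8 mm with two steel rods along it, grey hood over the far end. Origin: centre of the base's underside; local +x along the rods into the hood (push direction), y left, z up. Console block 56x56x34 mm at local x -15, y -98 mm. Where the catch and stop sit under the hood differs by up to 40 mm from run to run and has to be felt.
- hood_mouth (a point): Middle of the lower edge of the hood's open mouth, 8 mm above the worktop. The hood reaches from here 140 mm on along local +x, is 120 mm wide and 81 mm high (worktop to roof).
- carrier (a joint): Travel (m) of the slide carrier along local +x: 110x74 mm aluminium deck, card slide box fixed on it, 0.35 to 0.6 kg, 1.2 N to slide. Starts at 0 to 0.035, latches 0.06 to 0.145 m further. At the catch the push rises to 3-6 N, then drops (click). Directly behind it the sprung stop begins. A push of 10 to 11 N is surely past the catch.
- push_face (a point): Centre of the flat rear face of the carrier's upright push plate (56 mm wide, 6 mm thick, 28 to 74 mm above the worktop; this point at 51 mm). Axes as the reader's. Push here along local +x with closed fingers. Behind it only the rods (top 20 mm above the worktop) and their end blocks (21 mm).
- cushion (a joint): How far the hidden sprung end stop is pressed in (m): 0 untouched, 0.003 to 0.004 with the carrier latched and let go (the spring sets it back against the catch, which holds it), 0.016 solid. 2 N at first touch, plus 0.7 N per mm, about 14 N in all when solid. If it reads 0 after letting go, the carrier is not latched.
- start (a joint): Start button travel (m): 0 up, 0.006 fully down; springs back by itself. Fully down takes 5 N. More than 35 N on the button, carrier or reader does damage.
- start_top (a point): Top centre of the black round start button, 24 mm across, on the console, about 56 mm above the worktop. Pressed straight down.
- beaker: Glass beaker, 52 mm across, 69 mm high, on the worktop right of the hood. Bystander. Origin: centre of its underside, z up.
- dropper: Dropper bottle, 36 mm across, 98 mm high, on the worktop left of the hood. Bystander. Origin: centre of its underside, z up.

How it is judged:
By the outcome, as a careful person would: the job done as asked, in the order asked, and still so for the second after the job is handed in, with the robot touching nothing.
It also fails if it takes over 51 s, if anything falls off the work surface, if the arm or the gripper's body presses on something with over 40 N, if the wrist force passes 120 N, or if a joint passes its speed limit or range.

## Robot

A 6-joint arm with a two-finger parallel gripper is mounted at the origin on a cart in front of the work surface, level with it; the furniture and walls round the work are solid. World frame = base frame: x ahead of the robot, y to its left, z up, the work surface at z = 0. Lengths are in m, angles in rad, forces in N, time in s.
With the tool pointing down it reaches from about 0.325 to 0.775 m from the base axis. Payload 5.5 kg.
Tool frame: the origin (TCP) lies on the centre line of the jaws, within the pads' length; the fingertips stand 25 mm ahead of it and the grasp point (between the pads) lies 6 mm ahead of it; z points along the fingers, y is the line along which they close (so a half turn about z gives the same grasp; the last joint's range is limited). The gripper opens to 85 mm and grips with 20 to 120 N. Pads are 22 mm wide; open, the fingers measure 114 mm over their backs; the gripper's body (76 mm by 85 mm) begins 54 mm behind the grasp point. The pads swing forward as they close: fully open they stand 13 mm farther back than shut.
Start: joints at [-1.316, 0.091, 1.231, -0, 1.82, -0.057], TCP at [0.184, -0.571, 0.224] pointing down, gripper open.
Joint ranges: [-2.87, 2.87], [-0.86, 2.18], [0.17, 2.46], [-1.51, 4.65], [0.06, 2.69], [-2.65, 2.65]. Speed limits (rad/s): [2.57, 2.57, 3.01, 3.14, 3.14, 3.14].

## Interface

Orientations are given as a unit quaternion [x, y, z, w].
In Python, from rig import state, vision, robot gives the robot as it stands.
- The arm moves only by the tool move_arm, never from a script. Its argument "steps" is a list of rows, each a list of 6 numbers: the shift along the tool's x, y, z in mm, then the turn, a rotation vector about the tool's x, y, z in rad. In form: [[dx, dy, dz, ax, ay, az], ...]. A call has 1 to 8 rows; each row shifts and turns the commanded pose from where the row before left it, along the tool's axes as they then stand; what a row does not reach is not made up. A row lasts 1/8 s, in which the tool goes at most 62.5 mm and 10.7 degrees, less where a joint would pass 70% of its speed; a pose out of reach is approached as far as the arm can. A call with a gripper value outside its range is refused whole. "grip" is the finger opening in mm, from 0 to 85.4, set as the call begins (left out, the last holds). The fingers move at their own pace and stop on an object; "newtons" is the grip in N (left out, the last holds). Time passes only in rows, so rows that do not move let the fingers close. It gives the time, the measured TCP pose, the force, the opening and the grip force at its end, in the units of the state.
- state(): the state, without advancing time (a new reading comes with each control period).
- vision.read_camera(name): name is "scene" or "side" or "wrist"; returns a dict with "color" (420x560x3 uint8, red, green, blue), "camera_matrix" (3x3 intrinsics, pixels), "D" ([k1, k2, p1, p2, k3] as OpenCV has them; the pictures are not rectified), "cam_to_world" (4x4, takes a point from camera to world coordinates). Camera axes: x right, y down, z forward; pixel columns grow to the right and rows downward; lengths in m; the calibration is good to about 2 mm. A picture is of the moment at which its call begins. There is no depth.
- robot.hand_in(): hands the job in; it is judged then, once.
The state is a dict: "t": time; "joints": joint angles; "joint_vel": joint speeds; "tau": joint torques, N m; "ee_pos": TCP position; "tcp_rot": TCP orientation; "contact_force": force on the tool from outside, world axes, zero at the start; "ft_torque": the same for the moment, N m; "opening": opening from 0.0 (shut) to 1.0 (fully open); "gripper_force": force on a finger pad.
Only numpy, scipy, OpenCV 4.12 (cv2) and the standard library are available. Lean on these libraries where they do the work, as an engineer would, in place of code of your own. Each camera call takes 0.05 s, during which the arm holds its last target. There are 200 camera calls.

## Working session

There is one attempt and no reset: what is moved stays moved. The work goes in short steps, Python scripts to look and compute and a tool call to move; the robot and the scene stay as the last step left them, time stands still between calls to the robot, and variables do not carry over. Pictures are saved under pics/ and viewed, at most 10 in all, crops included, and the job is handed in when it is done.

Besides the shell and the picture viewer there is one more tool, called after ">>>" as a command line: name --pt "numbers of a row" for each row, then --argument value for the rest. move_arm: Moves the arm, as the interface text tells. Its arguments: {"type":"object","properties":{"steps":{"type":"array","items":{"type":"array","items":{"type":"number"}}},"grip":{"type":"number"},"newtons":{"type":"number"}},"required":["steps"]}

```bash
mkdir -p pics; cat > h.py <<'E'
import cv2,numpy as np
from rig import state,vision,robot
def shot(n,f):
    c=vision.read_camera(n); cv2.imwrite(f'pics/{f}.png',c['color'][:,:,::-1]); np.savez(f'pics/{f}.npz',**c); return c
def load(f): return dict(np.load(f'pics/{f}.npz'))
def ray(c,uv):
    p=cv2.undistortPoints(np.array([[uv]],float),c['camera_matrix'],c['D'])[0,0]
    T=c['cam_to_world']; return T[:3,3],T[:3,:3]@np.array([p[0],p[1],1])
def onz(c,uv,z):
    o,d=ray(c,uv); return o+d*(z-o[2])/d[2]
def proj(c,P):
    T=np.linalg.inv(c['cam_to_world']); r,_=cv2.Rodrigues(T[:3,:3])
    return cv2.projectPoints(np.array(P,float).reshape(-1,3),r,T[:3,3],c['camera_matrix'],c['D'])[0][:,0]
def tri(L):
    A=np.zeros((3,3));b=np.zeros(3)
    for c,uv in L:
        o,d=ray(c,uv); d=d/np.linalg.norm(d); M=np.eye(3)-np.outer(d,d); A+=M;b+=M@o
    return np.linalg.solve(A,b)
E
python3 -c "
from h import *
a=shot('scene','s0');b=shot('side','d0')
print(a['cam_to_world'].round(3),b['cam_to_world'].round(3));print(state())"
```

```text
[[ 0.784 -0.361  0.505  0.127]
 [-0.621 -0.425  0.659 -0.887]
 [-0.023 -0.83  -0.557  0.559]
 [ 0.     0.     0.     1.   ]] [[-0.879  0.234 -0.415  0.924]
 [ 0.476  0.466 -0.746  0.345]
 [ 0.019 -0.853 -0.521  0.537]
 [ 0.     0.     0.     1.   ]]
{'t': 0.1, 'joints': array([-1.31570611e+00,  9.18341879e-02,  1.23179754e+00, -2.67269501e-05,
        1.81979676e+00, -5.66816030e-02]), 'joint_vel': array([ 7.75016278e-06, -8.82238186e-04, -3.34607824e-03, -2.10709448e-03,
        1.24966488e-03, -7.78235550e-04]), 'tau': array([ 2.82916975e-03, -4.60216749e+01, -4.19220328e+01, -9.82651750e-05,
        1.05289539e-02,  2.19801717e-05]), 'ee_pos': array([ 0.18397919, -0.57081277,  0.22331553]), 'tcp_rot': array([ 9.87874470e-01,  1.55252020e-01, -1.03802837e-04, -9.12122329e-04]), 'contact_force': array([-0.06834584,  0.36029725,  0.61573582]), 'ft_torque': array([0.04068276, 0.00749079, 0.00683454]), 'gripper_force': 0.0, 'opening': 0.9989676494735443}
```

View pics/s0.png

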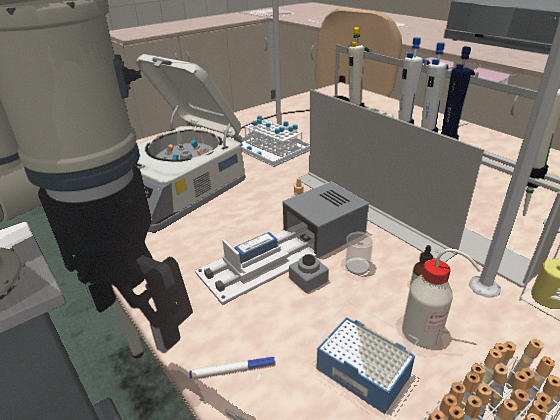

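View pics/d0.png

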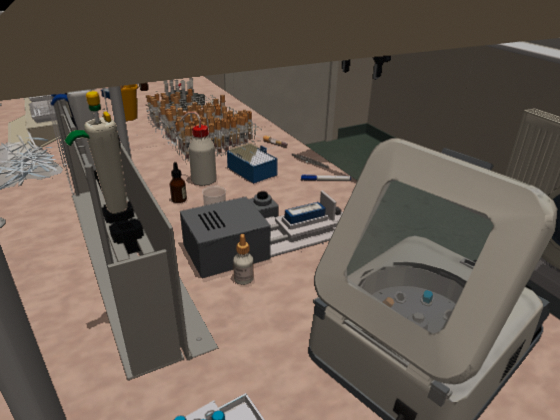

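The scene view shows the reader with its base's rear end near (205,275), hood at (325,215), console at (309,270) and beaker at (358,252). The side view shows the hood at (225,235) and the dropper at (243,262). I'll enlarge both.

```bash
python3 -c "
from h import *
a=cv2.imread('pics/s0.png')[170:310,185:385];b=cv2.imread('pics/d0.png')[180:290,170:350]
cv2.imwrite('pics/s0c.png',cv2.resize(a,None,fx=4,fy=4,interpolation=2));cv2.imwrite('pics/d0c.png',cv2.resize(b,None,fx=4,fy=4,interpolation=2))"
```

```text
(no output)
```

View pics/s0c.png

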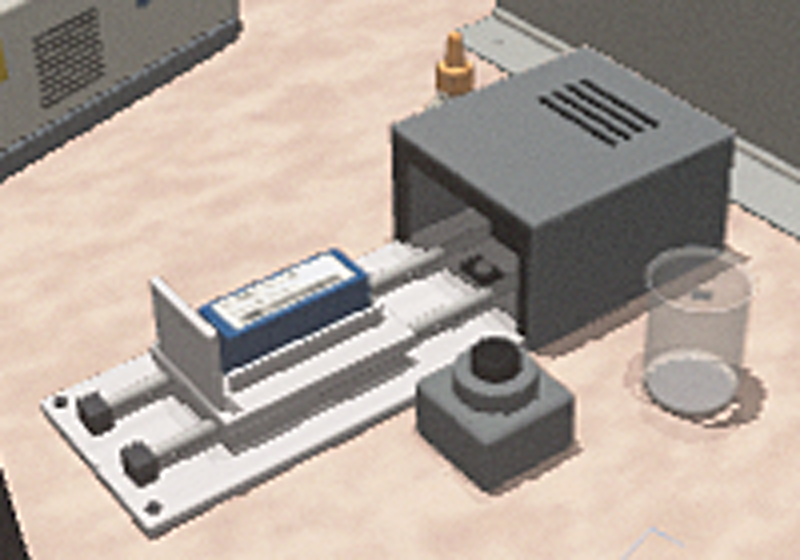

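View pics/d0c.png

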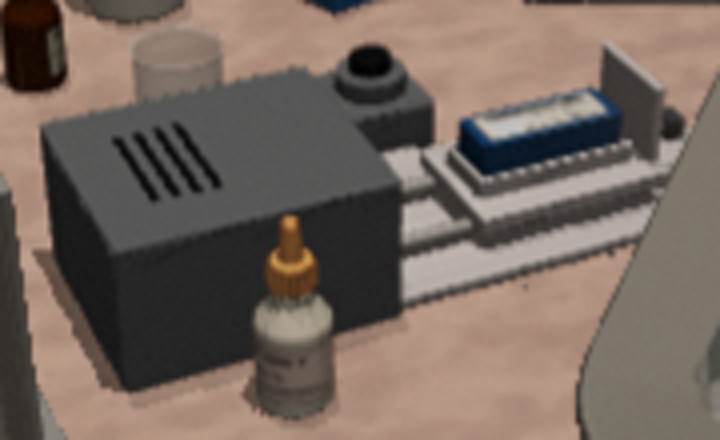

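The crops show, in crop pixels: roof corners, base rear corners, push plate top corners and the button cap. The button is at (497,352) in the scene crop and (370,55) in the side crop. I'll fit the reader's pose from these points.

```bash
cat > fit.py <<'E'
from h import *
a=load('s0');b=load('d0')
S=lambda u,v:(u/4+185-.4,v/4+170-.4)
D=lambda u,v:(u/4+170-.4,v/4+180-.4)
# local frame: hood x 40..180 (base half length 180)?  measured first
for n,L,z in [('roof S nl nr fr fl',[S(395,125),S(530,222),S(733,132),S(587,45)],.081)]:
    P=np.array([onz(a,p,z) for p in L]);print(n,P.round(4).tolist())
P2=np.array([onz(b,p,.081) for p in [D(400,183),D(300,68),D(42,125),D(118,255)]]);print('roof D',P2.round(4).tolist())
for Q in (P,P2): print(np.linalg.norm(Q-np.roll(Q,-1,0),axis=1).round(4))
B=[onz(a,S(42,405),.008),onz(a,S(150,528),.008)];print('base rear',np.round(B,4),np.linalg.norm(B[0]-B[1]))
M=(P+P2)/2
mouth=(M[0]+M[1])/2; far=(M[2]+M[3])/2
rear=(B[0]+B[1])/2
ax=(far-rear)[:2]; yaw=np.arctan2(ax[1],ax[0]);print('yaw deg',np.degrees(yaw), 'alt', np.degrees([np.arctan2(*((Q[2]+Q[3]-Q[0]-Q[1])[1::-1])) for Q in (P,P2)]),'len',np.linalg.norm(ax))
e=np.array([np.cos(yaw),np.sin(yaw)]); l=np.array([-e[1],e[0]])
o=(rear[:2]+far[:2])/2
print('origin',o, 'mouth local',(mouth[:2]-o)@e,(mouth[:2]-o)@l)
bt=tri([(a,S(497,350)),(b,D(370,55))]);print('button',bt,onz(a,S(497,350),.056),onz(b,D(370,55),.056),'exp',o-.015*e-.098*l)
print('plate top', [(((q:=onz(a,p,.074))[:2]-o)@e,(q[:2]-o)@l) for p in (S(152,278),S(217,335))])
print('plate top D', [(((q:=onz(b,p,.074))[:2]-o)@e,(q[:2]-o)@l) for p in (D(605,45),D(660,88))])
print('beaker',onz(a,S(690,388),0),'dropper',onz(b,D(293,400),0))
E
python3 fit.py
```

```text
roof S nl nr fr fl [[0.5972, -0.2792, 0.081], [0.5916, -0.3918, 0.081], [0.7278, -0.3998, 0.081], [0.7346, -0.2828, 0.081]]
roof D [[0.5987, -0.2736, 0.081], [0.5948, -0.3923, 0.081], [0.7299, -0.3973, 0.081], [0.7343, -0.278, 0.081]]
[0.1127 0.1364 0.1172 0.1374]
[0.1188 0.1352 0.1193 0.1356]
base rear [[ 0.3752 -0.2773  0.008 ]
 [ 0.3721 -0.3829  0.008 ]] 0.10562778136579501
yaw deg -1.4983475057367097 alt [-2.42087986 -1.9836411 ] len 0.3581420572247404
origin [ 0.55263912 -0.33477959] mouth local 0.04291834099307414 0.001675648022708318
button [ 0.53575292 -0.43089601  0.05484022] [ 0.53520179 -0.43208855  0.056     ] [ 0.53641933 -0.42870017  0.056     ] exp [ 0.53508173 -0.43235386]
plate top [(np.float64(-0.12296168632519143), np.float64(0.028628196844606518)), (np.float64(-0.12155410349267752), np.float64(-0.027317507460660098))]
plate top D [(np.float64(-0.11873933299116862), np.float64(-0.02183363494300396)), (np.float64(-0.12036965943831182), np.float64(0.02957273935900546))]
beaker [ 0.6345595  -0.46541058  0.        ] dropper [ 0.66855222 -0.2441359   0.        ]
```

>>> move_arm --pt "0 0 0 0 0 0.174" --pt "0 0 0 0 0 0.173" --pt "0 0 0 0 0 0" --grip 0 --newtons 30

```text
t: 0.48
ee_pos: [0.184, -0.5709, 0.2238]
tcp_rot: [1.0, -0.017, -0.0, -0.0]
contact_force: [0.1, 0.3, -0.8]
opening: 0.376
gripper_force: 0.0
```

```bash
cat > g.py <<'E'
from h import *; import sys
from scipy.spatial.transform import Rotation as R
yaw=np.radians(-2.0);e=np.array([np.cos(yaw),np.sin(yaw),0]);l=np.array([-e[1],e[0],0]);o=np.array([.5526,-.3345,0])
def tgt(x,y,z): return o+x*e+y*l+[0,0,z]
s=state();r=R.from_quat(s['tcp_rot'])
print(s['t'],s['ee_pos'].round(4),'x yaw',np.degrees(np.arctan2(*r.as_matrix()[1::-1,0])).round(2),'F',s['contact_force'].round(2),s['opening'])
for a in sys.argv[1:]:
    t=tgt(*map(float,a.split(',')));print(a,t.round(4),'tool mm',(r.inv().apply(t-s['ee_pos'])*1000).round(1))
E
python3 g.py -0.167,0.0005,0.15
```

```text
0.475 [ 0.184  -0.5709  0.2238] x yaw -1.93 F [ 0.15  0.27 -0.81] 0.3764582989175836
-0.167,0.0005,0.15 [ 0.3857 -0.3282  0.15  ] tool mm [ 193.4 -249.3   74. ]
```

>>> move_arm --pt "32 -42 0 0 0 0" --pt "32 -42 0 0 0 0" --pt "32 -42 0 0 0 0" --pt "32 -42 0 0 0 0" --pt "32 -41 20 0 0 0" --pt "33 -40 30 0 0 0" --pt "0 0 24 0 0 0" --pt "0 0 0 0 0 0"

```text
t: 1.48
ee_pos: [0.3852, -0.3277, 0.148]
tcp_rot: [1.0, -0.015, -0.002, -0.002]
contact_force: [-0.2, -0.1, -0.5]
opening: 0.0
gripper_force: 0.0
```

```bash
python3 g.py -0.167,0.0005,0.057 -0.137,0.0005,0.057; python3 -c "
from h import *
for n in('scene','side'): shot(n,n+'1')
a=cv2.imread('pics/scene1.png')[120:330,150:430];b=cv2.imread('pics/side1.png')[130:290,170:390]
cv2.imwrite('pics/c1.png',np.vstack([cv2.resize(a,(500,375)),cv2.resize(b,(500,364))])[:600*2][:,:])
im=cv2.imread('pics/c1.png');cv2.imwrite('pics/c1.png',np.hstack([im[:375],im[364:]])[:, :] if 0 else cv2.resize(np.hstack([im[:364],im[375:]]),(800,291)))"
```

```text
1.475 [ 0.3852 -0.3277  0.148 ] x yaw -1.76 F [-0.18 -0.09 -0.52] 0.00016441593852592557
-0.167,0.0005,0.057 [ 0.3857 -0.3282  0.057 ] tool mm [ 0.9  0.8 91. ]
-0.137,0.0005,0.057 [ 0.4157 -0.3292  0.057 ] tool mm [30.9  0.9 90.9]
```

View pics/c1.png

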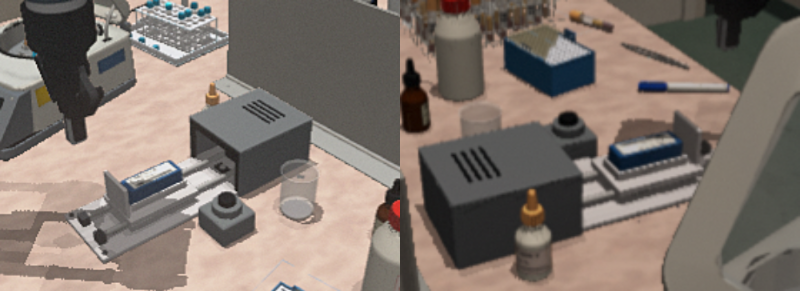

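The closed fingertips at (75,140) are behind and above the push plate at (115,190), with nothing in the way. I'll descend behind it and close in slowly.

>>> move_arm --pt "0 1 25 0 0 0" --pt "0 0 25 0 0 0" --pt "0 0 25 0 0 0" --pt "0 0 16 0 0 0" --pt "8 0 0 0 0 0" --pt "8 0 0 0 0 0" --pt "0 0 0 0 0 0"

```text
t: 2.45
ee_pos: [0.4029, -0.3311, 0.0607]
tcp_rot: [1.0, -0.017, 0.001, 0.001]
contact_force: [-0.3, 0.4, 0.2]
opening: -0.001
gripper_force: 0.0
```

```bash
python3 g.py -0.133,0.0005,0.057
```

```text
2.45 [ 0.4029 -0.3311  0.0607] x yaw -1.97 F [-0.26  0.37  0.18] -0.0007851777573637493
-0.133,0.0005,0.057 [ 0.4197 -0.3294  0.057 ] tool mm [16.7 -2.3  3.8]
```

>>> move_arm --pt "3 -1 3 0 0 0" --pt "3 -1 0 0 0 0" --pt "3 0 0 0 0 0" --pt "3 0 0 0 0 0" --pt "2 0 0 0 0 0" --pt "2 0 0 0 0 0" --pt "2 0 0 0 0 0" --pt "2 0 0 0 0 0"

```text
t: 3.45
ee_pos: [0.4218, -0.3293, 0.0564]
tcp_rot: [1.0, -0.018, -0.0, -0.0]
contact_force: [-0.7, 0.8, -0.4]
opening: -0.0
gripper_force: 0.6
```

>>> move_arm --pt "3 0 0 0 0 0" --pt "3 0 0 0 0 0" --pt "4 0 0 0 0 0" --pt "4 0 0 0 0 0" --pt "4 0 0 0 0 0" --pt "4 0 0 0 0 0" --pt "4 0 0 0 0 0" --pt "4 0 0 0 0 0"

```text
t: 4.45
ee_pos: [0.452, -0.3304, 0.0564]
tcp_rot: [1.0, -0.018, -0.0, 0.0]
contact_force: [-2.4, -0.4, 1.8]
opening: 0.003
gripper_force: 0.7
```

>>> move_arm --pt "4 0 0 0 0 0" --pt "4 0 0 0 0 0" --pt "3 0 0 0 0 0" --pt "3 0 0 0 0 0" --pt "2 0 0 0 0 0" --pt "2 0 0 0 0 0"

```text
t: 5.2
ee_pos: [0.4698, -0.331, 0.0563]
tcp_rot: [1.0, -0.018, -0.0, -0.0]
contact_force: [-1.1, 0.1, 1.1]
opening: 0.003
gripper_force: 0.6
```

```bash
python3 g.py -0.083,0.0005,0.057; python3 -c "
from h import *
for n in('scene','side'): shot(n,n+'2')
a=cv2.imread('pics/scene2.png')[150:310,170:390];b=cv2.imread('pics/side2.png')[150:290,170:362]
cv2.imwrite('pics/c2.png',np.hstack([cv2.resize(a,(400,291)),cv2.resize(b,(400,291))]))"
```

```text
5.2 [ 0.4698 -0.331   0.0563] x yaw -2.02 F [-1.06  0.14  1.12] 0.002805025085713192
-0.083,0.0005,0.057 [ 0.4697 -0.3311  0.057 ] tool mm [-0.1  0.1 -0.7]
```

View pics/c2.png

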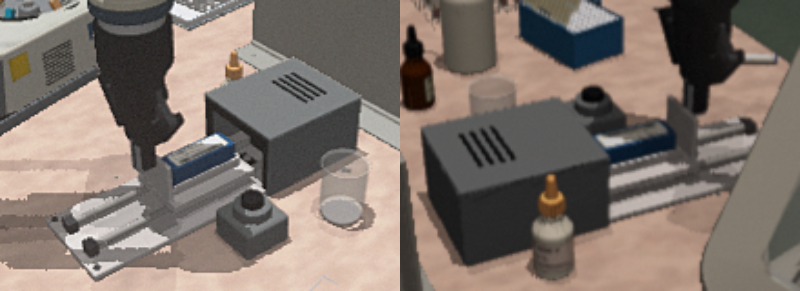

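The fingers sit squarely behind the plate and the carrier has slid about 50 mm, with its box just entering the mouth. From here I go in 8 mm calls and watch the force.

>>> move_arm --pt "2 0 0 0 0 0" --pt "2 0 0 0 0 0" --pt "2 0 0 0 0 0" --pt "2 0 0 0 0 0"

```text
t: 5.8
ee_pos: [0.4778, -0.3311, 0.0563]
tcp_rot: [1.0, -0.018, -0.0, -0.0]
contact_force: [-1.9, 1.3, 0.8]
opening: 0.002
gripper_force: 0.6
```

>>> move_arm --pt "1 0 0 0 0 0" --pt "1 0 0 0 0 0" --pt "1 0 0 0 0 0" --pt "1 0 0 0 0 0"

```text
t: 6.3
ee_pos: [0.4817, -0.3313, 0.0563]
tcp_rot: [1.0, -0.018, -0.0, -0.0]
contact_force: [-1.4, 1.5, 0.3]
opening: 0.002
gripper_force: 0.6
```

>>> move_arm --pt "2 0 0 0 0 0" --pt "2 0 0 0 0 0" --pt "2 0 0 0 0 0" --pt "2 0 0 0 0 0"

```text
t: 6.8
ee_pos: [0.4898, -0.3317, 0.0563]
tcp_rot: [1.0, -0.018, -0.0, -0.0]
contact_force: [-1.4, 1.2, -0.0]
opening: 0.001
gripper_force: 0.6
```

>>> move_arm --pt "2 0 0 0 0 0" --pt "2 0 0 0 0 0" --pt "2 0 0 0 0 0" --pt "2 0 0 0 0 0"

```text
t: 7.3
ee_pos: [0.4973, -0.332, 0.0563]
tcp_rot: [1.0, -0.018, -0.001, -0.0]
contact_force: [-4.3, 1.6, 1.3]
opening: 0.003
gripper_force: 2.2
```

>>> move_arm --pt "1 0 0 0 0 0" --pt "0 0 0 0 0 0"

```text
t: 7.55
ee_pos: [0.4987, -0.332, 0.0563]
tcp_rot: [1.0, -0.018, 0.0, -0.0]
contact_force: [-4.1, 2.0, -0.4]
opening: 0.001
gripper_force: 1.7
```

>>> move_arm --pt "1 0 0 0 0 0" --pt "0 0 0 0 0 0"

```text
t: 7.8
ee_pos: [0.4997, -0.3321, 0.0563]
tcp_rot: [1.0, -0.018, 0.0, 0.0]
contact_force: [-3.5, 1.5, -0.4]
opening: -0.001
gripper_force: 1.8
```

>>> move_arm --pt "1 0 0 0 0 0" --pt "1 0 0 0 0 0" --pt "0 0 0 0 0 0"

```text
t: 8.18
ee_pos: [0.5021, -0.3322, 0.0563]
tcp_rot: [1.0, -0.018, 0.0, 0.0]
contact_force: [-1.7, 0.5, -1.9]
opening: 0.006
gripper_force: 0.7
```

>>> move_arm --pt "1 0 0 0 0 0" --pt "1 0 0 0 0 0" --pt "0 0 0 0 0 0"

```text
t: 8.55
ee_pos: [0.5041, -0.3323, 0.0566]
tcp_rot: [1.0, -0.018, 0.0, 0.0]
contact_force: [-0.7, 0.6, -0.3]
opening: -0.001
gripper_force: 0.4
```

>>> move_arm --pt "1 0 0 0 0 0" --pt "1 0 0 0 0 0" --pt "1 0 0 0 0 0" --pt "0 0 0 0 0 0"

```text
t: 9.05
ee_pos: [0.5068, -0.3324, 0.0565]
tcp_rot: [1.0, -0.018, 0.0, 0.0]
contact_force: [-2.6, 0.7, 1.4]
opening: -0.002
gripper_force: 1.8
```

>>> move_arm --pt "1 0 0 0 0 0" --pt "1 0 0 0 0 0" --pt "1 0 0 0 0 0" --pt "0 0 0 0 0 0"

```text
t: 9.55
ee_pos: [0.5092, -0.3325, 0.0565]
tcp_rot: [1.0, -0.018, -0.001, 0.0]
contact_force: [-6.2, 1.0, 3.1]
opening: -0.001
gripper_force: 3.1
```

>>> move_arm --pt "1 0 0 0 0 0" --pt "1 0 0 0 0 0" --pt "1 0 0 0 0 0" --pt "0 0 0 0 0 0"

```text
t: 10.05
ee_pos: [0.5118, -0.3326, 0.0565]
tcp_rot: [1.0, -0.018, -0.001, -0.0]
contact_force: [-8.2, 1.5, 3.4]
opening: -0.002
gripper_force: 3.9
```

>>> move_arm --pt "1 0 0 0 0 0" --pt "1 0 0 0 0 0" --pt "0 0 0 0 0 0"

```text
t: 10.42
ee_pos: [0.5135, -0.3327, 0.0566]
tcp_rot: [1.0, -0.018, -0.001, -0.0]
contact_force: [-9.0, 1.3, 4.2]
opening: 0.001
gripper_force: 4.6
```

>>> move_arm --pt "1 0 0 0 0 0" --pt "1 0 0 0 0 0" --pt "0 0 0 0 0 0"

```text
t: 10.8
ee_pos: [0.5152, -0.3327, 0.0565]
tcp_rot: [1.0, -0.018, -0.002, -0.0]
contact_force: [-9.5, 1.6, 4.4]
opening: -0.002
gripper_force: 5.1
```

>>> move_arm --pt "1 0 0 0 0 0" --pt "0 0 0 0 0 0"

```text
t: 11.05
ee_pos: [0.516, -0.3327, 0.0565]
tcp_rot: [1.0, -0.018, -0.002, -0.0]
contact_force: [-10.4, 1.6, 4.7]
opening: 0.0
gripper_force: 5.5
```

>>> move_arm --pt "-2 0 0 0 0 0" --pt "-2 0 0 0 0 0" --pt "0 0 0 0 0 0"

```text
t: 11.42
ee_pos: [0.5127, -0.3326, 0.0565]
tcp_rot: [1.0, -0.018, -0.001, -0.0]
contact_force: [-8.2, 1.0, 4.3]
opening: 0.0
gripper_force: 4.1
```

>>> move_arm --pt "-2 0 0 0 0 0" --pt "-2 0 0 0 0 0" --pt "0 0 0 0 0 0"

```text
t: 11.8
ee_pos: [0.5092, -0.3325, 0.0565]
tcp_rot: [1.0, -0.018, -0.0, 0.0]
contact_force: [-6.6, -0.3, 3.1]
opening: -0.001
gripper_force: 3.0
```

>>> move_arm --pt "-3 0 0 0 0 0" --pt "-4 0 0 0 0 0" --pt "-10 0 0 0 0 0" --pt "-20 0 0 0 0 0" --pt "0 0 0 0 0 0"

```text
t: 12.42
ee_pos: [0.4719, -0.3312, 0.0565]
tcp_rot: [1.0, -0.018, 0.0, 0.0]
contact_force: [0.1, -0.4, 0.9]
opening: -0.003
gripper_force: 0.0
```

```bash
python3 g.py -0.06,0,0.15; python3 -c "
from h import *
for n in('scene','side'): shot(n,n+'3')
a=cv2.imread('pics/scene3.png')[180:300,220:385];b=cv2.imread('pics/side3.png')[150:290,170:362]
cv2.imwrite('pics/c3.png',np.hstack([cv2.resize(a,(400,291)),cv2.resize(b,(400,291))]))"
```

```text
12.425 [ 0.4719 -0.3312  0.0565] x yaw -2.07 F [ 0.14 -0.44  0.88] -0.002723643113479698
-0.06,0,0.15 [ 0.4926 -0.3324  0.15  ] tool mm [ 20.8   0.5 -93.5]
```

View pics/c3.png

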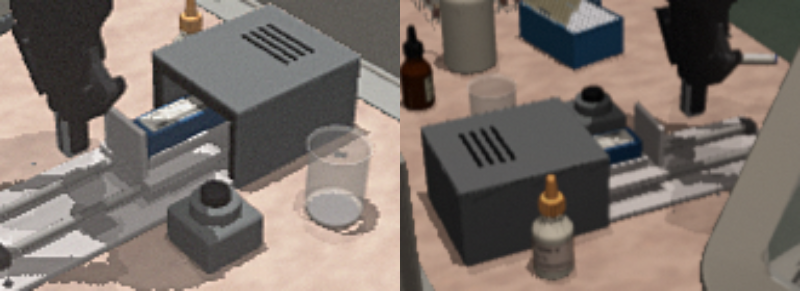

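The scene crop shows the plate standing clear of the fingers at (125,145) with the box under the hood. A touch test will confirm the latch: a latched carrier should resist with about 4 N as soon as I touch it.

>>> move_arm --pt "15 0 0 0 0 0" --pt "10 0 0 0 0 0" --pt "5 0 0 0 0 0" --pt "0 0 0 0 0 0"

```text
t: 13.02
ee_pos: [0.5032, -0.332, 0.056]
tcp_rot: [1.0, -0.017, -0.0, -0.0]
contact_force: [0.2, -0.4, -0.2]
opening: -0.002
gripper_force: 0.0
```

>>> move_arm --pt "2 0 0 0 0 0" --pt "0 0 0 0 0 0"

```text
t: 13.28
ee_pos: [0.5046, -0.3322, 0.0564]
tcp_rot: [1.0, -0.018, 0.0, -0.0]
contact_force: [-0.2, -0.4, 0.9]
opening: -0.002
gripper_force: 0.0
```

>>> move_arm --pt "1 0 0 0 0 0" --pt "0 0 0 0 0 0"

```text
t: 13.52
ee_pos: [0.5056, -0.3323, 0.0565]
tcp_rot: [1.0, -0.018, 0.0, 0.0]
contact_force: [-0.4, -0.4, -0.3]
opening: -0.003
gripper_force: 0.0
```

>>> move_arm --pt "1 0 0 0 0 0" --pt "0 0 0 0 0 0"

```text
t: 13.78
ee_pos: [0.5067, -0.3323, 0.0564]
tcp_rot: [1.0, -0.018, 0.0, -0.0]
contact_force: [1.0, -0.0, -0.4]
opening: 0.003
gripper_force: 0.0
```

>>> move_arm --pt "1 0 0 0 0 0" --pt "0 0 0 0 0 0"

```text
t: 14.02
ee_pos: [0.5073, -0.3323, 0.0564]
tcp_rot: [1.0, -0.018, -0.0, -0.0]
contact_force: [-2.9, -0.1, 1.8]
opening: -0.003
gripper_force: 1.3
```

>>> move_arm --pt "1 0 0 0 0 0" --pt "0 0 0 0 0 0"

```text
t: 14.28
ee_pos: [0.5079, -0.3324, 0.0564]
tcp_rot: [1.0, -0.018, -0.001, -0.0]
contact_force: [-4.3, 0.4, 2.6]
opening: -0.0
gripper_force: 2.6
```

>>> move_arm --pt "1 0 0 0 0 0" --pt "0 0 0 0 0 0"

```text
t: 14.52
ee_pos: [0.5087, -0.3324, 0.0564]
tcp_rot: [1.0, -0.018, -0.001, -0.0]
contact_force: [-5.9, 1.5, 2.4]
opening: 0.0
gripper_force: 2.9
```

Contact starts at 0.507 and jumps straight to about 4–6 N, while the stop's own line extrapolates back to about 0.503. So the carrier is held with the spring preloaded, meaning it is latched. I'll back off, lift and go to the button.

>>> move_arm --pt "-3 0 0 0 0 0" --pt "-10 0 0 0 0 0" --pt "-15 0 0 0 0 0" --pt "0 0 -35 0 0 0" --pt "0 0 -40 0 0 0" --pt "0 0 0 0 0 0"

```text
t: 15.28
ee_pos: [0.4826, -0.3327, 0.1362]
tcp_rot: [1.0, -0.018, 0.003, 0.002]
contact_force: [0.3, -0.2, -0.5]
opening: 0.004
gripper_force: 0.0
```

```bash
python3 g.py -0.0145,-0.0975,0.09; python3 -c "
from h import *
c=shot('scene','s4');s=shot('side','d4')
s0=load('s0');d0=load('d0')
print([ (o:=0) or onz(k,p,.056).round(4) for k,p in ((s0,(185+497/4-.4,170+350/4-.4)),(d0,(170+370/4-.4,180+55/4-.4)))])
for k,nm,win in((s0,'S',(290,325,245,275)),(d0,'D',(250,275,183,205)),(c,'S4',(290,325,245,275)),(s,'D4',(250,275,183,205))):
    x0,x1,y0,y1=win; g=cv2.cvtColor(k['color'],cv2.COLOR_RGB2GRAY)[y0:y1,x0:x1]
    m=(g<40).astype(np.uint8); n,_,st,ce=cv2.connectedComponentsWithStats(m); i=1+np.argmax(st[1:,4]); print(nm,st[i],(ce[i]+[x0,y0]).round(2),onz(k,ce[i]+[x0,y0],.054).round(4))
"
```

```text
15.275 [ 0.4826 -0.3327  0.1362] x yaw -2.03 F [ 0.35 -0.22 -0.51] 0.004184519630971731
-0.0145,-0.0975,0.09 [ 0.5347 -0.4314  0.09  ] tool mm [55.3 96.6 47.1]
[array([ 0.5352, -0.4321,  0.056 ]), array([ 0.5364, -0.4287,  0.056 ])]
S [25  3  1  3  3] [315. 249.] [ 0.5617 -0.4197  0.054 ]
D [ 7  9 11  8 67] [261.91 195.22] [ 0.539  -0.4246  0.054 ]
S4 [13 10 12 10 56] [308.46 259.48] [ 0.5317 -0.435   0.054 ]
D4 [ 7  9 12  8 77] [262.05 195.58] [ 0.5394 -0.423   0.054 ]
```

>>> move_arm --pt "0 20 0 0 0 0" --pt "12 26 0 0 0 0" --pt "22 26 0 0 0 0" --pt "22 24 0 0 0 0" --pt "0 0 20 0 0 0" --pt "0 0 20 0 0 0" --pt "0 0 0 0 0 0"

```text
t: 16.25
ee_pos: [0.5323, -0.4277, 0.0871]
tcp_rot: [1.0, -0.018, -0.003, -0.002]
contact_force: [0.2, 0.4, -0.8]
opening: -0.003
gripper_force: 0.0
```

```bash
python3 g.py; python3 -c "
from h import *
for n in('scene','side'): shot(n,n+'5')
a=cv2.imread('pics/scene5.png')[180:300,220:385];b=cv2.imread('pics/side5.png')[150:290,170:362]
cv2.imwrite('pics/c5.png',np.hstack([cv2.resize(a,(400,291)),cv2.resize(b,(400,291))]))"
```

```text
16.25 [ 0.5323 -0.4277  0.0871] x yaw -2.01 F [ 0.18  0.39 -0.75] -0.002842753853443575
```

View pics/c5.png

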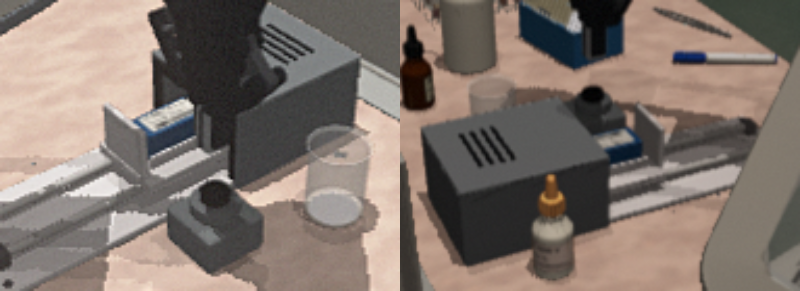

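The scene view shows the fingertip at about crop (215,150), above the button at (215,190). The gap looks larger than the numbers suggest, so I'll check by projection.

```bash
python3 -c "
from h import *
s=load('scene5');d=load('side5')
p=state()['ee_pos'];print(p)
for z in (p[2],p[2]-.025):
    q=[p[0],p[1],z]; u=proj(s,q)[0];v=proj(d,q)[0]
    print(z,u,(u-[220,180])*2.424,v,(v-[170,150])*2.08+[400,0])
# triangulate tip seen: 
print(tri([(s,(220+218/2.424,180+150/2.424)),(d,(170+197/2.083,150+62/2.08))]))
print(tri([(s,(220+215/2.424,180+185/2.424)),(d,(170+193/2.083,150+93/2.08))]))
"
```

```text
[ 0.53372473 -0.42871172  0.091032  ]
0.09103200433545061 [307.23530269 241.48800611] [211.45837372 149.0469268 ] [263.2138922  178.86449543] [593.88489578  60.03815049]
0.06603200433545062 [307.09852639 252.30404048] [211.12682796 175.26499413] [263.20031426 189.06326213] [593.85665366  81.25158523]
[ 0.53419326 -0.42977833  0.08938173]
[ 0.53708772 -0.42757757  0.05364246]
```

```bash
python3 -c "
from h import *
for n in('scene','side'): shot(n,n+'6')
a=cv2.imread('pics/scene6.png')[220:280,280:340];b=cv2.imread('pics/side6.png')[155:215,230:290]
o=np.hstack([cv2.resize(x,(400,400),interpolation=cv2.INTER_CUBIC) for x in(a,b)])
cv2.imwrite('pics/c6.png',cv2.convertScaleAbs(o,alpha=1.6,beta=20))"
```

```text
(no output)
```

View pics/c6.png

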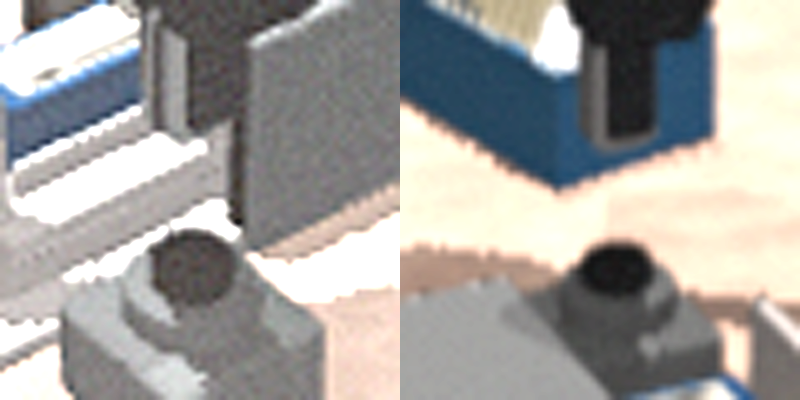

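Enlarged, the fingertip underside is at scene (190,133) and side (622,143), and the button top is at (195,258) and (617,262). The tip stays well above the button, about 35 mm. I'll triangulate both points for the offset.

```bash
python3 -c "
from h import *
s=load('scene6');d=load('side6');k=60/400
f=lambda u,v,U,V:tri([(s,(280+u*k-.4,220+v*k-.4)),(d,(230+(U-400)*k-.4,155+V*k-.4))])
print(f(200,133,622,143),f(195,260,617,262));print(state()['ee_pos'])"; python3 g.py
```

```text
[ 0.5343104  -0.43223184  0.09673089] [ 0.53485091 -0.43215949  0.05256723]
[ 0.53444509 -0.42927261  0.09279655]
16.45 [ 0.5344 -0.4293  0.0928] x yaw -2.0 F [ 0.27 -0.   -0.25] -0.0001805744680550233
```

>>> move_arm --pt "0 1 3 0 0 0" --pt "0 0 3 0 0 0" --pt "0 0 2 0 0 0" --pt "0 0 2 0 0 0" --pt "0 0 0 0 0 0"

```text
t: 17.08
ee_pos: [0.5341, -0.4303, 0.081]
tcp_rot: [1.0, -0.018, -0.0, -0.0]
contact_force: [0.4, -0.2, 0.5]
opening: -0.0
gripper_force: 0.0
```

>>> move_arm --pt "0 0 1 0 0 0" --pt "0 0 1 0 0 0" --pt "0 0 0 0 0 0"

```text
t: 17.45
ee_pos: [0.5342, -0.4303, 0.0792]
tcp_rot: [1.0, -0.018, -0.0, -0.0]
contact_force: [-0.3, -0.1, -0.2]
opening: 0.0
gripper_force: 0.0
```

>>> move_arm --pt "0 0 1 0 0 0" --pt "0 0 1 0 0 0" --pt "0 0 0 0 0 0"

```text
t: 17.82
ee_pos: [0.5342, -0.4303, 0.0772]
tcp_rot: [1.0, -0.018, -0.0, -0.0]
contact_force: [-0.8, 0.5, 0.3]
opening: -0.002
gripper_force: 0.0
```

>>> move_arm --pt "0 0 2 0 0 0" --pt "0 0 2 0 0 0" --pt "0 0 2 0 0 0" --pt "0 0 0 0 0 0"

```text
t: 18.32
ee_pos: [0.5341, -0.4302, 0.071]
tcp_rot: [1.0, -0.018, -0.0, -0.0]
contact_force: [1.1, 0.8, 0.5]
opening: -0.0
gripper_force: 0.0
```

>>> move_arm --pt "0 0 2 0 0 0" --pt "0 0 2 0 0 0" --pt "0 0 2 0 0 0" --pt "0 0 0 0 0 0"

```text
t: 18.82
ee_pos: [0.5341, -0.4302, 0.065]
tcp_rot: [1.0, -0.018, -0.0, -0.0]
contact_force: [-0.7, 0.4, 0.1]
opening: -0.001
gripper_force: 0.0
```

>>> move_arm --pt "0 0 2 0 0 0" --pt "0 0 2 0 0 0" --pt "0 0 0 0 0 0"

```text
t: 19.2
ee_pos: [0.5341, -0.4302, 0.0611]
tcp_rot: [1.0, -0.018, -0.0, -0.0]
contact_force: [0.4, 0.8, 0.3]
opening: -0.003
gripper_force: 0.0
```

```bash
python3 -c "
from h import *
for n in('scene','side'): shot(n,n+'7')
a=cv2.imread('pics/scene7.png')[220:280,280:340];b=cv2.imread('pics/side7.png')[155:215,230:290]
o=np.hstack([cv2.resize(x,(400,400),interpolation=cv2.INTER_CUBIC) for x in(a,b)])
cv2.imwrite('pics/c7.png',cv2.convertScaleAbs(o,alpha=1.6,beta=20))"
```

```text
(no output)
```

View pics/c7.png

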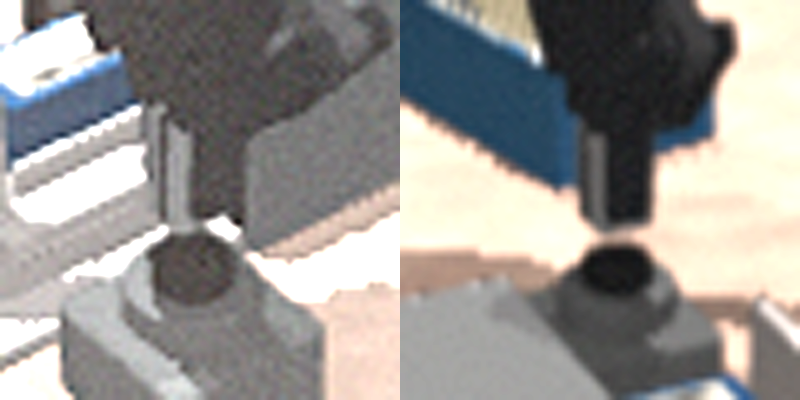

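The fingertip (200,228 scene; 617,230 side) is directly over the button top, with a few mm left. I'll continue gently.

>>> move_arm --pt "0 0 2 0 0 0" --pt "0 0 2 0 0 0" --pt "0 0 0 0 0 0"

```text
t: 19.68
ee_pos: [0.5341, -0.4302, 0.057]
tcp_rot: [1.0, -0.018, -0.0, -0.0]
contact_force: [0.8, 0.2, -0.3]
opening: -0.002
gripper_force: 0.0
```

>>> move_arm --pt "0 0 1 0 0 0" --pt "0 0 1 0 0 0" --pt "0 0 1 0 0 0" --pt "0 0 0 0 0 0"

```text
t: 20.18
ee_pos: [0.5342, -0.4303, 0.0542]
tcp_rot: [1.0, -0.018, -0.0, -0.0]
contact_force: [-0.4, -0.1, 0.6]
opening: -0.0
gripper_force: 0.0
```

>>> move_arm --pt "0 0 1 0 0 0" --pt "0 0 1 0 0 0" --pt "0 0 1 0 0 0" --pt "0 0 0 0 0 0"

```text
t: 20.68
ee_pos: [0.5342, -0.4303, 0.0512]
tcp_rot: [1.0, -0.018, -0.0, -0.0]
contact_force: [0.1, 0.2, -0.7]
opening: 0.0
gripper_force: 0.0
```

>>> move_arm --pt "0 0 1 0 0 0" --pt "0 0 1 0 0 0" --pt "0 0 1 0 0 0" --pt "0 0 0 0 0 0"

```text
t: 21.18
ee_pos: [0.5343, -0.4303, 0.0486]
tcp_rot: [1.0, -0.018, 0.0, 0.0]
contact_force: [-1.2, 0.1, 1.3]
opening: 0.001
gripper_force: 0.8
```

>>> move_arm --pt "0 0 1 0 0 0" --pt "0 0 1 0 0 0" --pt "0 0 1 0 0 0" --pt "0 0 0 0 0 0"

```text
t: 21.68
ee_pos: [0.5343, -0.4304, 0.0456]
tcp_rot: [1.0, -0.018, 0.0, 0.0]
contact_force: [-1.6, 0.9, 4.3]
opening: -0.002
gripper_force: 1.7
```

>>> move_arm --pt "0 0 1 0 0 0" --pt "0 0 1 0 0 0" --pt "0 0 0 0 0 0"

```text
t: 22.05
ee_pos: [0.5343, -0.4304, 0.0435]
tcp_rot: [1.0, -0.018, 0.0, 0.0]
contact_force: [-0.8, 2.1, 5.8]
opening: -0.001
gripper_force: 2.3
```

>>> move_arm --pt "0 0 1 0 0 0" --pt "0 0 1 0 0 0" --pt "0 0 0 0 0 0"

```text
t: 22.42
ee_pos: [0.5343, -0.4304, 0.0431]
tcp_rot: [1.0, -0.018, 0.0, 0.0]
contact_force: [-2.8, 3.2, 10.3]
opening: 0.001
gripper_force: 5.1
```

It has bottomed out: the height stopped falling and the force jumped to 10 N. One more millimetre to be sure, then release and clear.

>>> move_arm --pt "0 0 1 0 0 0" --pt "0 0 0 0 0 0"

```text
t: 22.68
ee_pos: [0.5344, -0.4304, 0.0431]
tcp_rot: [1.0, -0.018, 0.001, 0.001]
contact_force: [-5.2, 4.1, 13.2]
opening: -0.0
gripper_force: 6.8
```

>>> move_arm --pt "0 0 -3 0 0 0" --pt "0 0 -6 0 0 0" --pt "0 0 -15 0 0 0" --pt "0 0 -30 0 0 0" --pt "0 0 -40 0 0 0" --pt "-20 0 -10 0 0 0" --pt "0 0 0 0 0 0"

```text
t: 23.55
ee_pos: [0.5141, -0.4303, 0.1465]
tcp_rot: [1.0, -0.018, 0.001, 0.001]
contact_force: [-0.2, -0.4, -0.1]
opening: -0.001
gripper_force: 0.0
```

```bash
python3 -c "
from h import *
c=shot('scene','s9');d=shot('side','d9')
for a,b in((c,'scene3'),(d,'side5')):
    q=load(b)['color'].astype(int); f=np.abs(a['color'].astype(int)-q).sum(2)
    print('beaker/dropper diff', f[225:275,345:375].mean() if b=='scene3' else f[230:285,230:256].mean())
    sl=np.s_[215:255,255:285] if b=='scene3' else np.s_[195:230,275:300]
    A=cv2.cvtColor(a['color'][sl],7).astype(np.float32);B=cv2.cvtColor(q[sl].astype(np.uint8),7).astype(np.float32)
    print('plate shift px',cv2.phaseCorrelate(A,B))
"; python3 g.py
```

```text
beaker/dropper diff 16.674666666666667
plate shift px ((1.2805970840029257, -0.6499858694437215), 0.46373231450716657)
beaker/dropper diff 3.311888111888112
plate shift px ((0.5282199195123738, 0.2883927773009738), 0.7741197543674045)
23.65 [ 0.5143 -0.4295  0.1438] x yaw -2.03 F [-0.61 -0.3  -0.43] -0.005268929050086837
```

```bash
python3 -c "
from rig import robot
print(robot.hand_in())"
```

```text
the job is handed in; nothing more can be done
None
```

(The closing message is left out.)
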